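# Load the bend tester and make the guarded start

## Robot

A 6-joint arm with a two-finger parallel gripper is mounted at the origin on the work surface. World frame = base frame: x ahead of the robot, y to its left, z up, the work surface at z = 0. Lengths are in mm, angles in rad, forces in N, time in s.
With the tool pointing down it reaches from about 300 to 775 mm from the base axis. Payload 14.6 kg.
Tool frame: the origin (TCP) lies midway between the tips of the shut fingers; the grasp point (between the pads) lies 19 mm behind it; z points along the fingers, y is the line along which they close (so a half turn about z gives the same grasp; the last joint's range is limited). The gripper opens to 94 mm and grips with 3 to 60 N. Pads are 16 mm wide; open, the fingers measure 119 mm over their backs; the gripper's body (75 mm by 177 mm) begins 78 mm behind the grasp point.
Start: joints at [1.135, 0.3, 1.521, -0, 1.321, -0.067], TCP at [198.27, 513.009, 172.546] pointing down, gripper open.
Joint ranges: [-3.03, 3.03], [-0.79, 2.21], [0.23, 2.52], [-1.04, 4.18], [0, 3.07], [-2.55, 2.55]. Speed limits (rad/s): [2.22, 2.22, 2.57, 3.14, 3.14, 3.14].

## Interface

Orientations are given as [roll, pitch, yaw] about the fixed x, y, z axes, in that order (R = Rz(yaw) Ry(pitch) Rx(roll)).
In Python, from cell import manip, camera gives the robot as it stands.
- The arm moves only by the tool move_arm, never from a script. Its arguments are lists of equal length, an entry for each row: "dp": the shift along the world's x, y, z in mm, a list of three; "rotation": the turn, a rotation vector about the world's x, y, z in rad, a list of three; "hand": the opening, from 0 (shut) to 1 (fully open). A call has 1 to 10 rows; each row shifts and turns the commanded pose from where the row before left it; what a row does not reach is not made up. A row lasts 1/8 s, in which the tool goes at most 62.5 mm and 10.7 degrees, less where a joint would pass 70% of its speed; a pose out of reach is approached as far as the arm can. A call with a gripper value outside its range is refused whole. The fingers move at their own pace and stop on an object; "newtons" is the grip in N (left out, the last holds). Time passes only in rows, so rows that do not move let the fingers close. It gives the time, the measured TCP pose, the force, the opening and the grip force at its end, in the units of the state.
- manip.read_state(): the state, without advancing time (a new reading comes with each control period).
- camera(name): name is "side" or "top" or "wrist"; returns a dict with "image" (384x512x3 uint8, red, green, blue), "fx", "fy", "cx", "cy" (pixels), "k1" (the pictures are not rectified: a ray, as slopes to the right and down, at radius r is drawn at 1 + k1 r^2 times it, then the intrinsics apply), "R" (3x3) and "t" (3): a world point X has camera coordinates R X + t; the wrist camera has in their place "mount" (4x4, takes a point from camera to tool coordinates, whose origin is the TCP and whose axes are the flange's). Camera axes: x right, y down, z forward; pixel columns grow to the right and rows downward; lengths in mm; the calibration is good to about 2 mm. A picture is of the moment at which its call begins: read the wrist's pose just before it. There is no depth.
- manip.sign_off(): hands the job in; it is judged then, once.
The state is a dict: "clock": time; "joints": joint angles; "qd": joint speeds; "effort": joint torques, N m; "eef_pos": TCP position; "eef_rot": TCP orientation; "wrist_force": force on the tool from outside, world axes, zero at the start; "moment": the same for the moment, N m; "finger_gap": finger opening in mm; "finger_force": force on a finger pad.
Only numpy, scipy, OpenCV 4.12 (cv2) and the standard library are available. Lean on these libraries where they do the work, as an engineer would, in place of code of your own. Each camera call takes 0.05 s, during which the arm holds its last target. There are 200 camera calls.

## Task

Take the notched test bar out of the wooden rack and lay it flat across the two rollers of the bend tester, square to them and with its notches under the middle of the loading nose, and let go of it. Then flip the black guard on the control box up and back until it stays up by itself, and press the start button beneath it fully down and release it. Leave the guard up, the bar lying in place, the plain bar in its rack and everything else on the bench where it is.

Things in the scene. Friction and masses are not known exactly. Their poses are not given: they have to be found in the camera images.
- notched_bar: The test bar: straight wooden bar 200 mm long (its x), 25 mm wide (y), 20 mm thick (z up), 50 to 100 g, with a square notch 10 mm long and 6 mm deep in each side at mid-length. Origin: centre of its underside. It lies in either one of the rack's two grooves, within 6 mm of mid-rack. Both ways round are alike.
- plain_bar: Like the test bar but without notches; it lies in the other groove and stays there. Same origin and axes.
- rack: Fixed plywood rack, 194 mm (x, along the bars) x 152 x 50 mm high; origin under its centre. Grooves 29 mm wide at y = -38 and +38 mm, floor 22 mm above the bench. The wood, only from 45 to 97 mm either side of mid-rack, stands 8 mm above the bars' tops and hides their ends; over the middle 90 mm the bars are bare on both sides down to the bench, 51 mm apart.
- tester: Fixed grey bend tester, C-frame open to its front (-x). Origin on the bench under mid-span; the bar must lie along y. Base 180 mm wide, x = -95 to 205, top at 30 mm. Column at x = 118 to 172; arm 46 mm wide forward from it to x = -33, 160 to 195 mm up, motor on it to 250 mm. They bar the way from above at mid-span: the bar goes in from the front, held near an end.
- span_centre (a point): Point midway between the two support rollers at the height of their tops, 65 mm above the bench, right below the loading nose; axes as the tester's. The rollers (12 mm diameter, 56 mm long, lying along x) are at y = -50 and +50 mm on carriers 22 mm wide; outside these nothing is higher than 38 mm.
- ram (a joint): Height of the loading ram, 0 to 0.02 m, different at each start; stiff, it stays where it is. Its nose is a steel roller 36 mm long along x, its lowest line 50 mm plus this value above the rollers' tops (30 mm plus this value above a loaded bar).
- console: Fixed white control box, 160 mm (x) x 130 mm (y), top 60 mm above the bench; origin under its centre, -x is its front. The bench between it and the robot, straight ahead and towards the tester, is clear.
- guard_hinge (a point): Middle of the guard's hinge line, 72 mm above the bench; does not move. Hinge runs along its y; its x points to the back of the control box.
- guard (a joint): Opening of the black guard hood, rad: 0 shut, 1.85 back against its stop. Let go below 1.15 it falls shut, above 1.4 it falls open and stays. The hood reaches 105 mm forward of the hinge, is 56 mm wide, and from 10 mm below to 33 mm above the hinge line (3 mm walls, about 90 g); a lip 40 mm wide, 4 mm thick stands out 17 mm at its front top edge.
- guard_grip (a point): Point inside the hood midway between its flat sides, 85 mm forward of the hinge and 12 mm above it when shut (24 mm above the control box's top); turns with the guard. The sides can be pinched here (56 mm apart, along the hinge's direction), and the guard then turns between the fingers.
- start_top (a point): Centre of the top face of the round grey start button (32 mm diameter), 84 mm above the bench, 54 mm in front of the hinge; pressed straight down. Moves with the button.
- start (a joint): How far the start button is pressed, m: 0 up, 0.008 fully down; springs back; about 1.5 N to begin and 5 N fully down.
- caliper: Bystander, leave alone: steel vernier caliper lying flat, 206 mm long, 12 mm high, in front of the tester to the left.
- mouse: Bystander, leave alone: black computer mouse, 100 mm long, 32 mm high, between the rack and the clear middle of the bench.
- bottle: Bystander, leave alone: white bottle, 60 mm diameter, 130 mm high, beyond the rack.
- jar: Bystander, leave alone: empty glass beaker, 64 mm across, 70 mm high, between the rack and the control box.
- offcuts_tray: Bystander, leave alone: grey open tray, 100 x 100 x 35 mm, to the right of and behind the control box.
- sight_block: Bystander, leave alone: small steel vise block, 70 x 50 mm, 44 mm high, left of the tester.
- screwdriver: Bystander, leave alone: screwdriver 190 mm long lying right of the rack.

How it is judged (in metres and radians):
On the way, in this order (a step that is already met when the one before it is completed fails the run):
1. the notched bar lies across the two rollers with its notches under the nose, let go (x of notched_bar in the frame of span_centre between -0.008 and 0.008 m and y of notched_bar in the frame of span_centre between -0.006 and 0.006 m and z of notched_bar in the frame of span_centre between -0.004 and 0.004 m and angle between the x axis of notched_bar and the y axis of span_centre, either way round below 0.09 rad and angle between notched_bar's own z axis and vertical below 0.06 rad and contact force between the fingers and notched_bar below 0.1 N and linear speed of notched_bar below 0.02 m/s), for 0.3 s.
2. the guard stands open by itself, the bar still in place (x of notched_bar in the frame of span_centre between -0.008 and 0.008 m and y of notched_bar in the frame of span_centre between -0.006 and 0.006 m and z of notched_bar in the frame of span_centre between -0.004 and 0.004 m and angle between the x axis of notched_bar and the y axis of span_centre, either way round below 0.09 rad and angle between notched_bar's own z axis and vertical below 0.06 rad and value of joint guard above 1.4 rad and contact force between each of the arm, the fingers and guard below 0.1 N), for 0.3 s.
3. the start button is pressed fully down with the bar in place and the guard up (x of notched_bar in the frame of span_centre between -0.008 and 0.008 m and y of notched_bar in the frame of span_centre between -0.006 and 0.006 m and z of notched_bar in the frame of span_centre between -0.004 and 0.004 m and angle between the x axis of notched_bar and the y axis of span_centre, either way round below 0.09 rad and angle between notched_bar's own z axis and vertical below 0.06 rad and value of joint guard above 1.4 rad and value of joint start above 0.006 m), for 0.05 s.
At the end, for the whole second after the job is handed in: The notched bar lies at rest across the two rollers: its middle within 6 mm of the nose's line along the bar and within 8 mm across it, square within 5 degrees, flat on the rollers; the guard stays open (beyond 1.4 rad) and the start button, having been pressed (6 mm or more), is up again (x of notched_bar in the frame of span_centre between -0.008 and 0.008 m and y of notched_bar in the frame of span_centre between -0.006 and 0.006 m and z of notched_bar in the frame of span_centre between -0.004 and 0.004 m and angle between the x axis of notched_bar and the y axis of span_centre, either way round below 0.09 rad and angle between notched_bar's own z axis and vertical below 0.06 rad and value of joint guard above 1.4 rad and value of joint start below 0.002 m and linear speed of notched_bar below 0.02 m/s); the robot touches nothing.
It fails at once if the plain bar is shifted by more than 20 mm (distance of plain_bar from where it was at the start of the episode above 0.02 m).
It fails at once if a bystander is shifted by more than 30 mm (distance of any of caliper, mouse, bottle, jar, offcuts_tray, sight_block, screwdriver from where it was at the start of the episode above 0.03 m).
It fails at once if the start button is pressed while the bar is not in place (value of joint start above 0.006 m and not (x of notched_bar in the frame of span_centre between -0.008 and 0.008 m and y of notched_bar in the frame of span_centre between -0.006 and 0.006 m and z of notched_bar in the frame of span_centre between -0.004 and 0.004 m and angle between the x axis of notched_bar and the y axis of span_centre, either way round below 0.09 rad and angle between notched_bar's own z axis and vertical below 0.06 rad)).
It also fails if it takes over 72 s, if anything falls off the work surface, if the arm or the gripper's body presses on something with over 40 N, if the wrist force passes 120 N, or if a joint passes its speed limit or range.

## Working session

There is one attempt and no reset: what is moved stays moved. The work goes in short steps, Python scripts to look and compute and a tool call to move; the robot and the scene stay as the last step left them, time stands still between calls to the robot, and variables do not carry over. Pictures are saved under pics/ and viewed, at most 10 in all, crops included, and the job is handed in when it is done.

Besides the shell and the picture viewer there is one more tool, called as name(argument=value, ...) on one line, values as JSON. move_arm: Moves the arm, as the interface text tells. Its arguments: {"type":"object","properties":{"dp":{"type":"array","items":{"type":"array","items":{"type":"number"}}},"rotation":{"type":"array","items":{"type":"array","items":{"type":"number"}}},"hand":{"type":"array","items":{"type":"number"}},"newtons":{"type":"number"}},"required":["dp","rotation","hand"]}

```bash
mkdir -p pics; ls; cat > h.py <<'E'
import numpy as np, cv2
from cell import manip, camera
from scipy.spatial.transform import Rotation as Ro
def cam(name):
    s=manip.read_state(); c=camera(name)
    if name=="wrist":
        T=np.eye(4); T[:3,:3]=Ro.from_euler('xyz',s["eef_rot"]).as_matrix(); T[:3,3]=s["eef_pos"]
        M=np.linalg.inv(T@np.array(c["mount"])); c["R"],c["t"]=M[:3,:3],M[:3,3]
    c["R"]=np.array(c["R"]);c["t"]=np.array(c["t"]);return c
def save(c,f): 
    np.savez('pics/'+f+'.npz',**{k:c[k] for k in("fx","fy","cx","cy","k1","R","t")}); cv2.imwrite('pics/'+f+'.png',c["image"][:,:,::-1])
def load(f): return dict(np.load('pics/'+f+'.npz'))
def ray(c,u,v):
    d=np.array([(u-c["cx"])/c["fx"],(v-c["cy"])/c["fy"]]);p=d.copy()
    for _ in range(20): p=d/(1+c["k1"]*(p@p))
    return -c["R"].T@c["t"], c["R"].T@np.array([p[0],p[1],1.])
def at_z(c,u,v,z):
    o,d=ray(c,u,v); return o+d*(z-o[2])/d[2]
def proj(c,X):
    p=c["R"]@np.array(X,float)+c["t"]; p=p[:2]/p[2]; p=p*(1+c["k1"]*(p@p)); return p*[c["fx"],c["fy"]]+[c["cx"],c["cy"]]
E
python3 - <<'E'
from h import *
s=manip.read_state();print(s)
ims=[]
for n in("side","top"):
    c=cam(n);save(c,n);print(n,-c["R"].T@c["t"],c["R"].tolist(),c["fx"],c["k1"])
    cv2.imwrite(f'pics/{n}v.png',cv2.resize(c["image"][:,:,::-1],(800,600),interpolation=cv2.INTER_CUBIC))
E
```

```text
pics
{'clock': 0.0, 'joints': array([ 1.13540576e+00,  3.00466788e-01,  1.52158203e+00, -6.77459975e-08,
        1.32067698e+00, -6.65515608e-02]), 'qd': array([-1.49948311e-03, -6.17198080e-05,  2.33138540e-04, -5.78499159e-04,
       -9.93516680e-04,  1.74226538e-03]), 'effort': array([-2.60705401e-04, -5.31807518e+01, -3.52745819e+01,  7.08202645e-02,
        2.43411079e-02, -1.21746898e-04]), 'eef_pos': array([198.14644683, 512.75153838, 171.98831052]), 'eef_rot': array([-3.14046201e+00, -7.52914250e-05,  2.77275362e+00]), 'wrist_force': array([-0.03403212, -0.587664  ,  0.4627831 ]), 'moment': array([-0.02334315,  0.0332251 , -0.00535964]), 'finger_force': 0.0, 'finger_gap': 94.15323584864984}
side [ 348.94800367 -966.75646984  726.90249637] [[0.9713228426567967, -0.23675381666728793, -0.021898986885073603], [-0.14646935601047525, -0.5232654656841752, -0.8394879273534551], [0.18729298727661176, 0.8186213304793587, -0.5429368786527652]] 376.1782322286912 -0.08434287965361095
top [ 340.04241045  -10.32317449 1372.0547309 ] [[0.012291299560161036, -0.9999085763050988, 0.005635866094289059], [-0.9852245228656275, -0.013073310837511891, -0.17076805347588359], [0.17082612065875302, -0.0034536321831028457, -0.9852951379791868]] 385.4759463484213 -0.09763627045255495
```

View pics/topv.png

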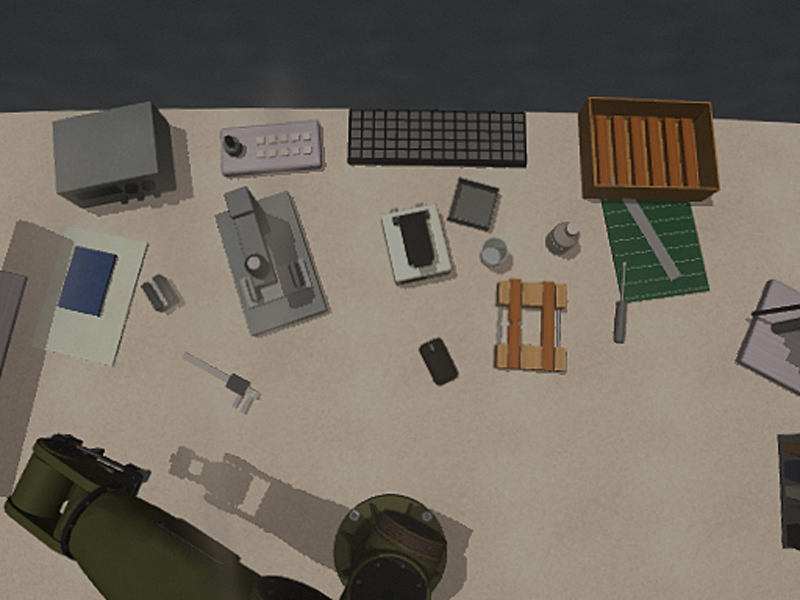

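View pics/sidev.png

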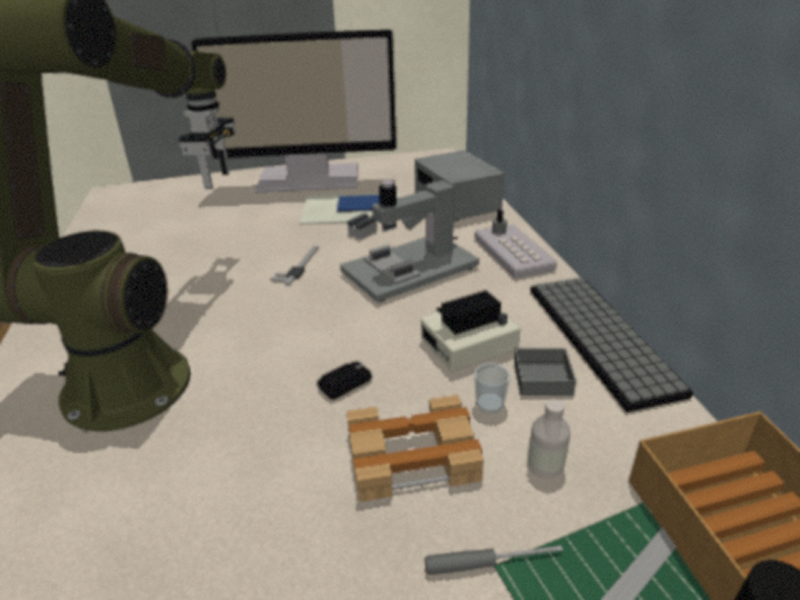

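The top view shows the tester at about (272,262), the console at (417,243) and the rack at (533,325). The left bar seems to be the notched one. I'll enlarge these three areas.

```bash
python3 - <<'E'
from h import *
im=cv2.imread('pics/top.png')
def crop(x0,y0,w,h,s):
    a=cv2.resize(im[y0:y0+h,x0:x0+w],None,fx=s,fy=s,interpolation=cv2.INTER_CUBIC)
    for i in range(0,w,10):
        cv2.line(a,(i*s,0),(i*s,6),(0,255,255),1); cv2.putText(a,str(x0+i),(i*s,16),0,.3,(0,0,255),1)
    for i in range(0,h,10):
        cv2.line(a,(0,i*s),(6,i*s),(0,255,255),1); cv2.putText(a,str(y0+i),(8,i*s+3),0,.3,(0,0,255),1)
    return a
A=crop(132,115,80,100,5) #400x500
B=crop(240,125,55,60,5)
C=crop(312,175,56,66,5)
o=np.zeros((600,700,3),np.uint8); o[:500,:400]=A; o[:300,400:675]=B; o[:0]; 
o[270:600,410:690]=C
cv2.imwrite('pics/c1.png',o)
E
```

```text
(no output)
```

View pics/c1.png

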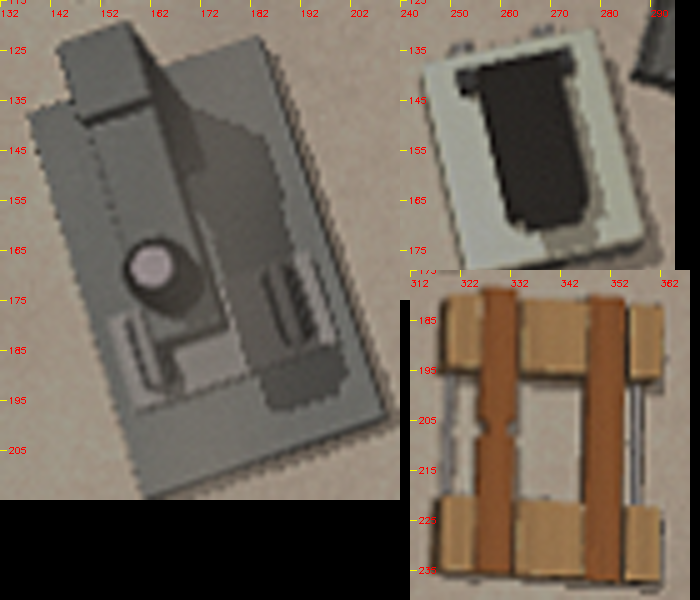

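The rack crop shows the notched bar on the left, with notches at px (326.8,206.6) and (332.6,206.6). The tester base corners are near (161,214.4), (209.6,197.4), (184,122.6) and (137.6,137.4), and the console top corners near (244.8,139.4), (278.4,131), (288.4,173) and (254,178.5).

```bash
cat >> h.py <<'E'
def fit(P,Q): # planar rigid fit Q=R P + t
    P=np.array(P,float);Q=np.array(Q,float)[:,:2];a=P-P.mean(0);b=Q-Q.mean(0)
    th=np.arctan2((a[:,0]*b[:,1]-a[:,1]*b[:,0]).sum(),(a*b).sum());R=np.array([[np.cos(th),-np.sin(th)],[np.sin(th),np.cos(th)]])
    t=Q.mean(0)-R@P.mean(0);return th,t,(Q-(P@R.T+t)).round(1).tolist()
E
python3 - <<'E'
from h import *
c=load('top')
g=lambda L,z:[at_z(c,u,v,z) for u,v in L]
T=g([(161,214.4),(209.6,197.4),(184,122.6),(137.6,137.4)],30)
print('tester',fit([(-95,90),(-95,-90),(205,-90),(205,90)],T))
K=g([(244.8,139.4),(278.4,131),(288.4,173),(254,178.6)],60)
print('console',fit([(80,65),(80,-65),(-80,-65),(-80,65)],K))
B=g([(330,179),(329.2,235.8)],42); print('bar ends',np.round(B,1)); print('notch',np.round(g([(326.8,206.6),(332.6,206.6)],42),1))
print(g([(241+0,0)],60)[0])
# hood front corners approx
print(manip.read_state()['joints'])
E
```

```text
tester (np.float64(0.3514919364007149), array([585.43417262, 262.02263781]), [[2.0, 0.4], [2.6, 0.3], [-4.5, 0.2], [-0.1, -0.9]])
console (np.float64(0.22910483215538435), array([677.29804962, -52.6324927 ]), [[-6.4, -4.8], [-3.2, 3.1], [0.7, 4.4], [8.8, -2.7]])
bar ends [[ 599.2 -278.5   42. ]
 [ 399.8 -272.    42. ]]
notch [[ 501.  -265.3   42. ]
 [ 501.2 -285.7   42. ]]
[1297.26018166   49.22863634   60.        ]
[ 1.13537460e+00  3.00403130e-01  1.52152185e+00 -3.98503677e-05
  1.32070614e+00 -6.66274736e-02]
```

move_arm(dp=[[21, -49, 6], [21, -49, 6], [21, -49, 6], [21, -49, 6], [21, -49, 6], [21, -49, 6], [21, -49, 0], [21, -49, 0], [21, -49, 0], [21, -49, 0]], rotation=[[0, 0, 0.034], [0, 0, 0.034], [0, 0, 0.034], [0, 0, 0.034], [0, 0, 0.034], [0, 0, 0.034], [0, 0, 0.034], [0, 0, 0.034], [0, 0, 0.034], [0, 0, 0.034]], hand=[1, 1, 1, 1, 1, 1, 1, 1, 0.5, 0.5], newtons=40)

```text
clock: 1.35
eef_pos: [408.6, 21.2, 208.5]
eef_rot: [3.142, 0.0, 3.114]
wrist_force: [-0.0, 1.8, -0.9]
finger_gap: 77.2
finger_force: 0.0
```

move_arm(dp=[[20, -50, 0], [20, -50, 0], [20, -50, 0], [20, -50, 0], [20, -50, 0], [19, -48, 0], [0, 0, 0]], rotation=[[0, 0, 0], [0, 0, 0], [0, 0, 0], [0, 0, 0], [0, 0, 0], [0, 0, 0], [0, 0, 0]], hand=[0.5, 0.5, 0.5, 0.5, 0.5, 0.5, 0.5])

```text
clock: 2.22
eef_pos: [527.1, -277.3, 206.8]
eef_rot: [3.141, -0.002, 3.11]
wrist_force: [-0.7, -0.4, -0.4]
finger_gap: 47.1
finger_force: 0.0
```

```bash
python3 - <<'E'
from h import *
s=manip.read_state();print(s['clock'],s['eef_pos'],s['eef_rot'],s['finger_gap'],s['joints'])
c=cam('wrist');save(c,'w1');print(np.array(c['mount']).round(2).tolist())
im=cv2.imread('pics/w1.png');a=cv2.resize(im,(800,600),interpolation=cv2.INTER_CUBIC)
cv2.imwrite('pics/w1v.png',a)
E
```

```text
2.225 [ 527.14576076 -277.32259812  206.8270443 ] [ 3.14060125e+00 -2.09872440e-03  3.11002266e+00] 47.14261713683123 [-5.45694613e-01  3.82085173e-01  1.33215091e+00 -1.70549095e-04
  1.42967153e+00 -2.08489573e+00]
[[0.0, -0.96, -0.27, 77.87], [1.0, 0.0, -0.0, -0.58], [0.0, -0.27, 0.96, -212.1], [0.0, 0.0, 0.0, 1.0]]
```

View pics/w1v.png

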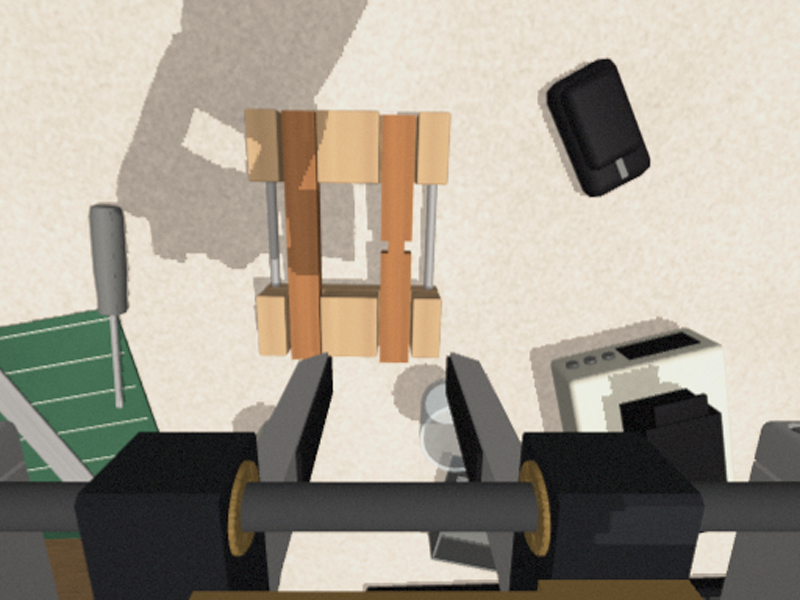

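The wrist view shows the notches at (385,246) and (408,246), the bar ends at (398,115) and (394,361), and a steel rod beside the bar at (430,235). I'll triangulate these.

```bash
python3 - <<'E'
from h import *
w=load('w1');t=load('top');k=.64
for n,p in dict(nl=(385,246),nr=(408,246),near=(398,115),far=(394,361),barL=(382,220),barR=(412,220)).items(): print(n,at_z(w,p[0]*k,p[1]*k,42).round(1))
# rod: compare y at given z at x~500
for z in(0,5,10,20,30,40): print(z,at_z(w,430*k,237*k,z).round(1),at_z(t,319.5,206.6,z).round(1), at_z(t,357.3,206.6,z).round(1))
E
```

```text
nl [ 502.6 -280.1   42. ]
nr [ 503.2 -261.5   42. ]
near [ 404.3 -267.1   42. ]
far [ 602.4 -275.7   42. ]
barL [ 481.8 -281.8   42. ]
barR [ 482.6 -257.9   42. ]
0 [ 501.7 -240.2    0. ] [ 505.8 -246.9    0. ] [ 507.3 -384.5    0. ]
5 [ 501.1 -240.6    5. ] [ 505.2 -246.     5. ] [ 506.7 -383.1    5. ]
10 [ 500.5 -241.    10. ] [ 504.6 -245.2   10. ] [ 506.  -381.7   10. ]
20 [ 499.2 -241.9   20. ] [ 503.4 -243.4   20. ] [ 504.8 -379.    20. ]
30 [ 498.  -242.7   30. ] [ 502.2 -241.7   30. ] [ 503.6 -376.3   30. ]
40 [ 496.7 -243.6   40. ] [ 501. -240.   40.] [ 502.4 -373.6   40. ]
```

```bash
python3 - <<'E'
from h import *
w=load('w1');k=.64
x=at_z(w,350*k,294*k,50)[0];print(x)
for z in(0,10,20,30,40,50): print(z,(proj(w,[x,-242,z])/k).round(1),(proj(w,[x,-378,z])/k).round(1))
a=cv2.imread('pics/w1.png')[165:205,150:310]; s=cv2.imread('pics/side.png')[240:330,210:320]
a=cv2.resize(a,None,fx=5,fy=5,interpolation=cv2.INTER_CUBIC);s=cv2.resize(s,None,fx=4,fy=4,interpolation=cv2.INTER_CUBIC)
o=np.zeros((600,800,3),np.uint8);o[:200]=a;o[205:565,:440]=s;cv2.imwrite('pics/c2.png',o)
E
```

```text
539.6685063641237
0 [428.3 278.7] [280.1 283.2]
10 [429.2 281. ] [277.6 285.6]
20 [430.2 283.4] [275.  288.2]
30 [431.2 286. ] [272.3 290.8]
40 [432.2 288.7] [269.4 293.6]
50 [433.4 291.5] [266.4 296.5]
```

View pics/c2.png

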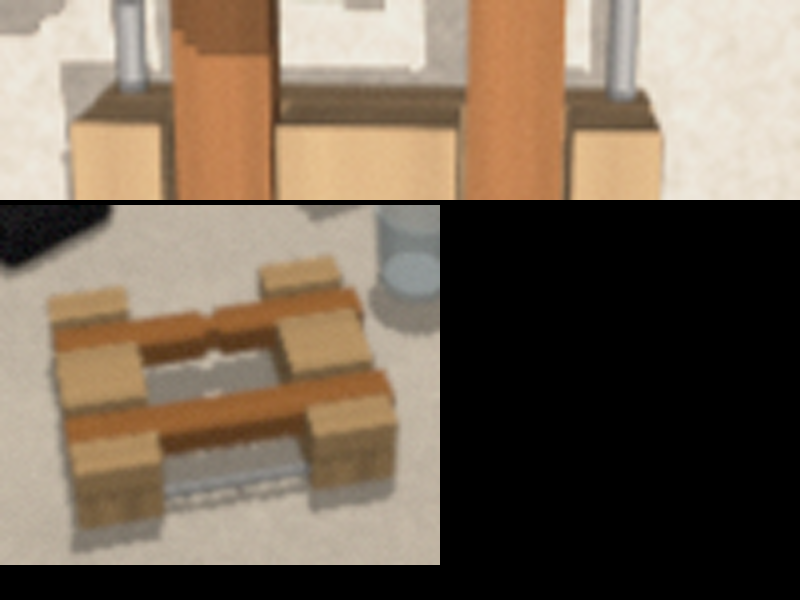

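The rods sit low, at about z 10, so I'll keep the fingertips at z≈21.

move_arm(dp=[[0, 3, -40], [0, 0, -50], [0, 0, -40], [0, 0, -30], [0, 0, -20], [0, 0, -6], [0, 0, 0]], rotation=[[0, 0, 0], [0, 0, 0], [0, 0, 0], [0, 0, 0], [0, 0, 0], [0, 0, 0], [0, 0, 0]], hand=[0.44, 0.44, 0.44, 0.44, 0.44, 0.44, 0.44])

```text
clock: 3.15
eef_pos: [527.4, -271.5, 23.1]
eef_rot: [-3.141, 0.0, 3.113]
wrist_force: [0.7, -0.2, -0.8]
finger_gap: 41.2
finger_force: 0.0
```

move_arm(dp=[[0, 0, 0], [0, 0, 0], [0, 0, 0], [0, 0, 0], [0, 0, 0], [0, 0, 0]], rotation=[[0, 0, 0], [0, 0, 0], [0, 0, 0], [0, 0, 0], [0, 0, 0], [0, 0, 0]], hand=[0.2, 0.2, 0.2, 0.2, 0.2, 0.2], newtons=40)

```text
clock: 3.9
eef_pos: [527.3, -272.0, 22.5]
eef_rot: [3.142, -0.0, 3.113]
wrist_force: [-0.6, -0.4, 0.2]
finger_gap: 18.6
finger_force: 0.0
```

```bash
python3 - <<'E'
from h import *
c=cam('wrist');save(c,'w2');im=cv2.imread('pics/w2.png')
s=cam('side');save(s,'s2');b=cv2.imread('pics/s2.png')[225:335,195:335]
o=np.zeros((600,800,3),np.uint8);o[:300,:400]=cv2.resize(im,(400,300),interpolation=cv2.INTER_AREA)
o[150:590,400:]=cv2.resize(cv2.imread('pics/s2.png')[215:325,205:305],(400,440),interpolation=cv2.INTER_CUBIC)
o[305:600,:400]=cv2.resize(im[100:320,110:400],(400,295),interpolation=cv2.INTER_CUBIC)
cv2.imwrite('pics/c3.png',o)
E
```

```text
(no output)
```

View pics/c3.png

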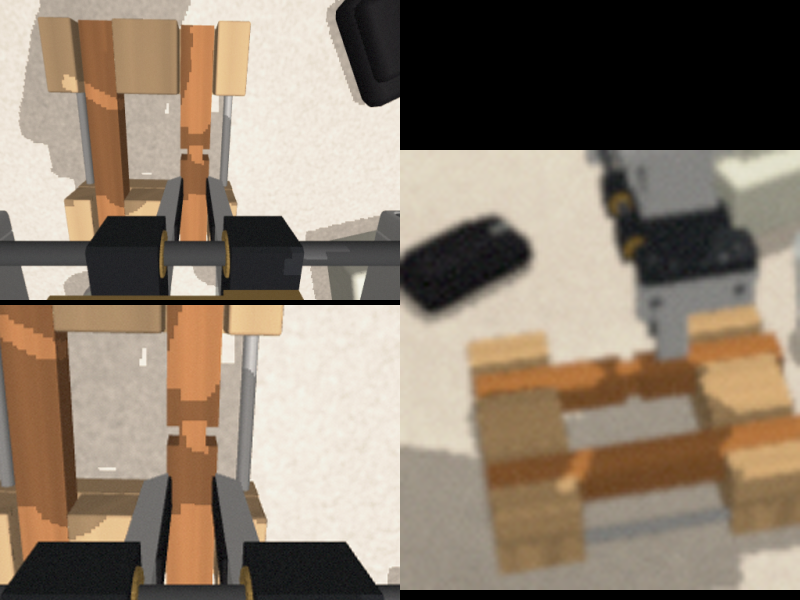

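```bash
python3 - <<'E'
from h import *
w=load('w2');s=manip.read_state();print(s['finger_gap'],s['finger_force'],s['eef_pos'],s['clock'])
f=lambda p:((p-[110,100])*[400/290,295/220]+[0,305]).round(0)
P=s['eef_pos']
for z in(22,42,50):
  for dx in (-8,0): print(z,dx,[f(proj(w,[P[0]+dx,P[1]+d,z])) for d in(-22,-12.5,-9.3,9.3,12.5,22)])
E
```

```text
18.693117929263146 0.0 [ 527.24665411 -271.96880322   22.51867159] 4.0
22 -8 [array([152., 454.]), array([169., 453.]), array([175., 453.]), array([209., 452.]), array([215., 452.]), array([233., 452.])]
22 0 [array([153., 467.]), array([170., 467.]), array([176., 467.]), array([210., 466.]), array([215., 466.]), array([233., 465.])]
42 -8 [array([148., 466.]), array([167., 466.]), array([174., 465.]), array([211., 465.]), array([218., 464.]), array([237., 464.])]
42 0 [array([149., 481.]), array([168., 480.]), array([174., 480.]), array([211., 479.]), array([218., 479.]), array([237., 479.])]
50 -8 [array([146., 472.]), array([166., 471.]), array([173., 471.]), array([212., 470.]), array([219., 470.]), array([238., 469.])]
50 0 [array([147., 487.]), array([167., 486.]), array([174., 486.]), array([212., 485.]), array([219., 485.]), array([238., 485.])]
```

move_arm(dp=[[0, 0, 0], [0, 0, 0], [0, 0, 0]], rotation=[[0, 0, 0], [0, 0, 0], [0, 0, 0]], hand=[0.1, 0.1, 0.1], newtons=40)

```text
clock: 4.38
eef_pos: [527.3, -272.0, 22.5]
eef_rot: [3.142, -0.0, 3.113]
wrist_force: [0.8, 0.0, -0.4]
finger_gap: 9.9
finger_force: 0.0
```

```bash
python3 - <<'E'
from h import *
s=load('s2');P=manip.read_state()['eef_pos']
for y in(-294,-282,-272): 
  o,d=ray(s,273.75,266.25);print(y,(o+d*(y-o[1])/d[1]).round(1))
for z in(22,32,42,52): print(z,proj(s,[P[0],-282,z]), ((proj(s,[P[0],-282,z])-[205,215])*4+[400,150]).round())
c=cam('wrist');save(c,'w3');im=cv2.imread('pics/w3.png')
s=cam('side');save(s,'s3')
o=np.zeros((600,800,3),np.uint8)
o[:,:400]=cv2.resize(cv2.imread('pics/s3.png')[225:285,245:285],(400,600),interpolation=cv2.INTER_CUBIC)
o[:,400:]=cv2.resize(im[180:300,200:280],(400,600),interpolation=cv2.INTER_CUBIC)
cv2.imwrite('pics/c4.png',o)
E
```

```text
-294 [ 529.2 -294.    61.7]
-282 [ 532.4 -282.    49.8]
-272 [ 535.1 -272.    39.9]
22 [271.86814722 274.41011546] [667. 388.]
32 [271.843203  271.6361173] [667. 377.]
42 [271.81786663 268.82872424] [667. 365.]
52 [271.79213036 265.9874153 ] [667. 354.]
```

View pics/c4.png

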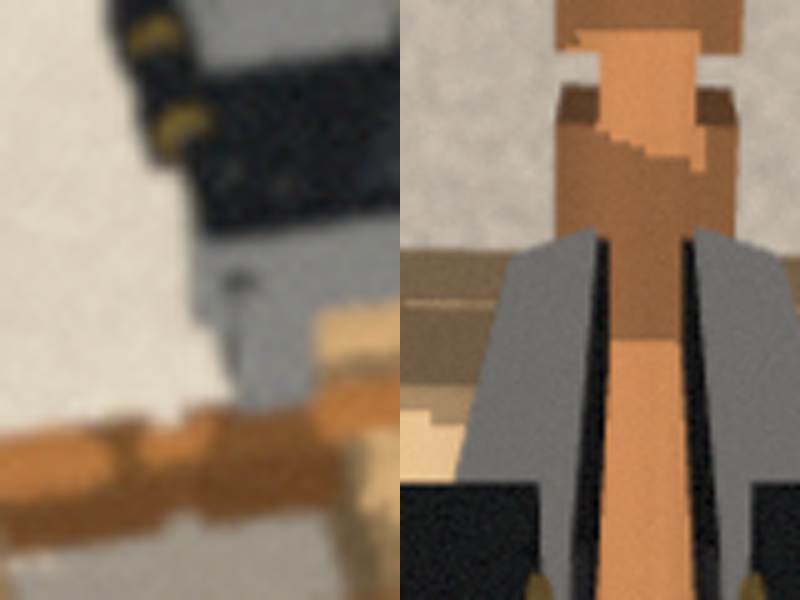

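```bash
python3 - <<'E'
from h import *
s=manip.read_state()
c=load('w3')
T=np.eye(4); T[:3,:3]=Ro.from_euler('xyz',s["eef_rot"]).as_matrix(); T[:3,3]=s["eef_pos"]
for d in(0,10,20,25,30):
  for x in(8,11): print(d,x,[proj(c,(T@[x,y,-d,1])[:3]).round(1) for y in(-5,5)],[proj(c,(T@[x,y,-d,1])[:3]).round(1) for y in(-23.5,23.5)])
print('obs row 227; cols 241.6 257 / 211 289')
E
```

```text
0 8 [array([243. , 210.4]), array([256.4, 210.5])] [array([218.2, 210.4]), array([281.2, 210.5])]
0 11 [array([243. , 206.6]), array([256.4, 206.6])] [array([218.1, 206.6]), array([281.3, 206.6])]
10 8 [array([242.7, 214.8]), array([256.7, 214.8])] [array([216.8, 214.8]), array([282.6, 214.9])]
10 11 [array([242.7, 210.8]), array([256.7, 210.8])] [array([216.7, 210.8]), array([282.8, 210.9])]
20 8 [array([242.4, 219.6]), array([257.1, 219.6])] [array([215.3, 219.6]), array([284.2, 219.7])]
20 11 [array([242.4, 215.5]), array([257.1, 215.5])] [array([215.2, 215.4]), array([284.4, 215.5])]
25 8 [array([242.3, 222.2]), array([257.3, 222.2])] [array([214.5, 222.2]), array([285.1, 222.2])]
25 11 [array([242.2, 217.9]), array([257.3, 218. ])] [array([214.3, 217.9]), array([285.2, 218. ])]
30 8 [array([242.1, 224.9]), array([257.5, 224.9])] [array([213.6, 224.9]), array([286. , 224.9])]
30 11 [array([242.1, 220.6]), array([257.5, 220.6])] [array([213.5, 220.5]), array([286.1, 220.6])]
obs row 227; cols 241.6 257 / 211 289
```

The fingertips are actually about 25 mm short of the stated TCP and still sit above the bar. I'll reopen the gripper and go down another 22 mm.

move_arm(dp=[[0, 0, 0], [0, 0, 0], [0, 0, 0], [0, 0, 0], [0, 0, -6], [0, 0, -8], [0, 0, -8], [0, 0, 0]], rotation=[[0, 0, 0], [0, 0, 0], [0, 0, 0], [0, 0, 0], [0, 0, 0], [0, 0, 0], [0, 0, 0], [0, 0, 0]], hand=[0.45, 0.45, 0.45, 0.45, 0.45, 0.45, 0.45, 0.45])

```text
clock: 5.48
eef_pos: [526.8, -271.7, -0.4]
eef_rot: [3.141, -0.001, 3.113]
wrist_force: [0.0, 0.4, 0.3]
finger_gap: 42.4
finger_force: 0.0
```

move_arm(dp=[[0, 0, 0], [0, 0, 0], [0, 0, 0], [0, 0, 0], [0, 0, 0]], rotation=[[0, 0, 0], [0, 0, 0], [0, 0, 0], [0, 0, 0], [0, 0, 0]], hand=[0.15, 0.15, 0.15, 0.15, 0.15], newtons=40)

```text
clock: 6.1
eef_pos: [527.4, -272.1, 0.8]
eef_rot: [-3.141, 0.0, 3.113]
wrist_force: [-0.3, 0.6, 3.4]
finger_gap: 24.3
finger_force: 39.9
```

move_arm(dp=[[0, 0, 10], [0, 0, 25], [0, 0, 30], [0, 0, 25], [-12, 44, 0], [-12, 44, 0], [-13, 44, 0], [-13, 44, 0], [-13, 44, 0], [-13, 44, 0]], rotation=[[0, 0, 0], [0, 0, 0], [0, 0, 0], [0, 0, 0], [0, 0, -0.17], [0, 0, -0.17], [0, 0, -0.17], [0, 0, -0.17], [0, 0, -0.17], [0, 0, -0.17]], hand=[0.15, 0.15, 0.15, 0.15, 0.15, 0.15, 0.15, 0.15, 0.15, 0.15])

```text
clock: 7.35
eef_pos: [450.7, -6.7, 91.1]
eef_rot: [3.141, 0.0, 2.087]
wrist_force: [1.4, 0.3, -1.8]
finger_gap: 23.9
finger_force: 39.9
```

move_arm(dp=[[-13, 44, 0], [0, 0, -20], [0, 0, -35], [0, 0, -30], [0, 0, -15], [0, 0, -6], [0, 0, -4], [0, 0, 0]], rotation=[[0, 0, -0.17], [0, 0, 0], [0, 0, 0], [0, 0, 0], [0, 0, 0], [0, 0, 0], [0, 0, 0], [0, 0, 0]], hand=[0.15, 0.15, 0.15, 0.15, 0.15, 0.15, 0.15, 0.15])

```text
clock: 8.35
eef_pos: [438.6, 36.0, -19.0]
eef_rot: [3.141, 0.0, 1.923]
wrist_force: [0.6, -0.7, -2.0]
finger_gap: 24.7
finger_force: 39.9
```

move_arm(dp=[[0, 0, -2], [0, 0, 0], [0, 0, 0], [0, 0, 0], [0, 0, 0], [0, 0, 20], [0, 0, 40], [0, 0, 50], [0, 0, 40], [0, 0, 0]], rotation=[[0, 0, 0], [0, 0, 0], [0, 0, 0], [0, 0, 0], [0, 0, 0], [0, 0, 0], [0, 0, 0], [0, 0, 0], [0, 0, 0], [0, 0, 0]], hand=[0.15, 0.15, 0.45, 0.45, 0.45, 0.45, 0.45, 0.45, 0.45, 0.45])

```text
clock: 9.6
eef_pos: [439.7, 36.1, 131.1]
eef_rot: [3.137, 0.002, 1.923]
wrist_force: [0.0, 0.6, -1.0]
finger_gap: 42.6
finger_force: 0.0
```

```bash
python3 - <<'E'
from h import *
s=manip.read_state();print(s['clock'],s['eef_pos'],s['eef_rot'],s['finger_gap'])
c=cam('wrist');save(c,'w4');t=cam('top');save(t,'t4')
o=np.zeros((600,800,3),np.uint8)
o[:384,:512]=cv2.imread('pics/w4.png')
o[:,512:]=cv2.resize(cv2.imread('pics/t4.png')[170:270,210:258],(288,600),interpolation=cv2.INTER_CUBIC)
cv2.imwrite('pics/c5.png',o)
E
```

```text
9.6 [439.65290653  36.05184774 131.08955281] [3.13667087e+00 1.78894403e-03 1.92286662e+00] 42.617920454483404
```

View pics/c5.png

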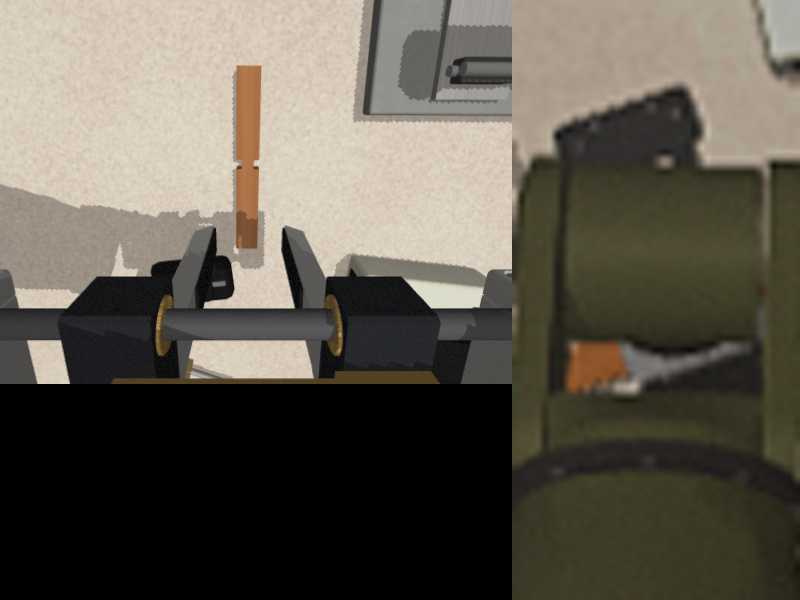

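The wrist view shows the bar flat on the bench, with notches at (238,163) and (257,163) and ends at (248.5,66) and (247,247). The tester's front-right base corner is at (366,114).

```bash
python3 - <<'E'
from h import *
c=load('w4')
for n,(u,v,z) in dict(nl=(238,163,20),nr=(257,163,20),e1=(248.5,66,20),e2=(247,247,20),corner=(366,114,30)).items(): print(n,at_z(c,u,v,z).round(1))
th=.3515;R=np.array([[np.cos(th),-np.sin(th)],[np.sin(th),np.cos(th)]]);print('corner exp',R@[-95,-90]+[585.4,262])
im=cv2.imread('pics/w4.png');h=cv2.cvtColor(im,cv2.COLOR_BGR2HSV)
m=cv2.inRange(h,(3,90,60),(18,255,255));m[260:]=0
n,l,st,ce=cv2.connectedComponentsWithStats(m);i=1+np.argmax(st[1:,4]);ys,xs=np.where(l==i)
print(st[i],cv2.minAreaRect(np.c_[xs,ys].astype(np.float32)))
E
```

```text
nl [420.8  55.8  20. ]
nr [440.2  63.   20. ]
e1 [397.9 151.4  20. ]
e2 [464.3 -34.4  20. ]
corner [525.3 149.1  30. ]
corner exp [527.19613882 144.79372652]
[ 236   66   25  183 4143] ((248.0, 157.0), (182.0, 24.0), 90.0)
```

move_arm(dp=[[9, -25, 0], [8, -25, -20], [0, 0, -45], [0, 0, -45], [0, 0, -30], [0, 0, -11], [0, 0, 0], [0, 0, 0]], rotation=[[0, 0, 0], [0, 0, 0], [0, 0, 0], [0, 0, 0], [0, 0, 0], [0, 0, 0], [0, 0, 0], [0, 0, 0]], hand=[0.45, 0.45, 0.45, 0.45, 0.45, 0.45, 0.45, 0.45])

```text
clock: 10.7
eef_pos: [455.8, -14.0, -21.6]
eef_rot: [3.14, 0.001, 1.923]
wrist_force: [0.1, 0.5, 0.0]
finger_gap: 42.4
finger_force: 0.0
```

move_arm(dp=[[0, 0, 0], [0, 0, 0], [0, 0, 0], [0, 0, 0], [0, 0, 0], [0, 0, 0]], rotation=[[0, 0, 0], [0, 0, 0], [0, 0, 0], [0, 0, 0], [0, 0, 0], [0, 0, 0]], hand=[0.15, 0.15, 0.15, 0.15, 0.15, 0.15], newtons=50)

```text
clock: 11.45
eef_pos: [455.6, -14.0, -21.9]
eef_rot: [3.141, 0.0, 1.923]
wrist_force: [-1.5, 0.5, 6.4]
finger_gap: 24.2
finger_force: 50.0
```

The wrist camera would end up over the tester's motor with this end held, so I'll grip the other end instead. First I'll release and look at the tester from in front.

move_arm(dp=[[0, 0, 0], [0, 0, 0], [0, 0, 0], [0, 0, 30], [0, 0, 50], [7, 44, 50], [7, 44, 40], [7, 44, 22], [7, 45, 0], [0, 0, 0]], rotation=[[0, 0, 0], [0, 0, 0], [0, 0, 0], [0, 0, 0], [0, 0, 0], [0, 0, 0], [0, 0, 0], [0, 0, 0], [0, 0, 0], [0, 0, 0]], hand=[0.45, 0.45, 0.45, 0.45, 0.45, 0.45, 0.45, 0.45, 0.45, 0.45])

```text
clock: 12.7
eef_pos: [482.6, 162.2, 166.0]
eef_rot: [-3.141, -0.0, 1.926]
wrist_force: [-0.6, -0.6, 0.6]
finger_gap: 42.3
finger_force: 0.0
```

```bash
python3 - <<'E'
from h import *
s=manip.read_state();print(s['clock'],s['eef_pos'],s['eef_rot'],s['finger_gap'])
c=cam('wrist');save(c,'w5')
im=cv2.resize(cv2.imread('pics/w5.png'),(800,600),interpolation=cv2.INTER_CUBIC)
cv2.imwrite('pics/w5v.png',im)
E
```

```text
12.7 [482.64887969 162.21107742 166.01712235] [-3.14143024e+00 -2.02720676e-04  1.92586535e+00] 42.30262773117631
```

View pics/w5v.png

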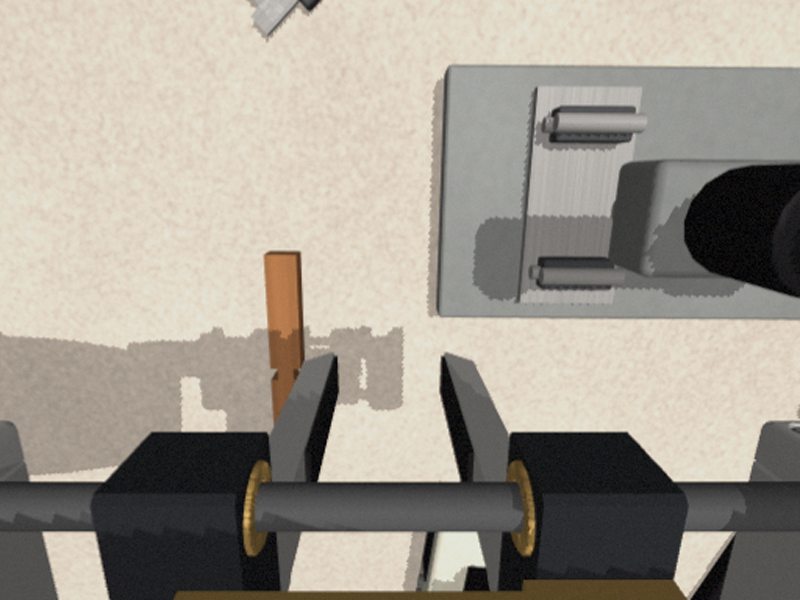

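The view shows the +y roller's axis from (553,123) to (646,124), the -y roller starting at about (540,272), and the base front corners at (449,67) and (441,315). The bar's near end is at (283,253).

```bash
python3 - <<'E'
from h import *
c=load('w5');k=.64
g=lambda u,v,z:at_z(c,u*k,v*k,z)
A=[g(449,67,30),g(441,315,30)]
print('corners',np.round(A,1),np.linalg.norm(A[0]-A[1]))
r=[g(553,123,59),g(646,124,59),g(540,272,59),g(590,271,59)]
print('rollers',np.round(r,1),'len',np.linalg.norm(r[0]-r[1]),'sep',np.linalg.norm(r[0]-r[2]))
th,t,res=fit([(-95,90),(-95,-90),(-28,50),(28,50),(-28,-50)],[*A,*r[:3]]);print(th,t,res)
th,t,res=fit([(-95,90),(-95,-90)],A);print(th,t)
print('bar end',g(283,253,20).round(1),g(268,253,20).round(1),g(300,253,20).round(1))
E
```

```text
corners [[469.3 316.3  30. ]
 [530.1 152.1  30. ]] 175.06112369716078
rollers [[542.8 302.6  59. ]
 [598.8 322.8  59. ]
 [576.7 211.9  59. ]
 [608.9 224.6  59. ]] len 59.525588040392975 sep 96.81170697287851
0.3504115687437276 [587.92453213 266.70818607] [[1.5, -2.4], [0.5, 2.6], [-1.6, -1.5], [1.8, -0.5], [-2.1, 1.8]]
0.3548300385430193 [588.77049301 267.20149607]
bar end [399.2 153.5  20. ] [388.4 149.5  20. ] [411.5 158.1  20. ]
```

move_arm(dp=[[-39, -16, -20], [-40, -16, -40], [0, 0, -45], [0, 0, -45], [0, 0, -28], [0, 0, -9], [0, 0, 0], [0, 0, 0], [0, 0, 0], [0, 0, 0]], rotation=[[0, 0, 0], [0, 0, 0], [0, 0, 0], [0, 0, 0], [0, 0, 0], [0, 0, 0], [0, 0, 0], [0, 0, 0], [0, 0, 0], [0, 0, 0]], hand=[0.45, 0.45, 0.45, 0.45, 0.45, 0.45, 0.45, 0.45, 0.15, 0.15])

```text
clock: 14.0
eef_pos: [404.1, 128.2, -20.3]
eef_rot: [3.141, 0.0, 1.923]
wrist_force: [0.5, 0.4, 0.3]
finger_gap: 25.4
finger_force: 0.2
```

move_arm(dp=[[0, 0, 0], [0, 0, 0], [0, 0, 0], [0, 0, 0]], rotation=[[0, 0, 0], [0, 0, 0], [0, 0, 0], [0, 0, 0]], hand=[0.15, 0.15, 0.15, 0.15], newtons=55)

```text
clock: 14.5
eef_pos: [404.1, 128.2, -20.4]
eef_rot: [3.141, 0.0, 1.923]
wrist_force: [-0.2, -0.2, 6.2]
finger_gap: 24.4
finger_force: 55.0
```

move_arm(dp=[[0, 0, 12], [0, 0, 30], [0, 0, 34], [5, 39, 0], [5, 39, 0], [5, 39, 0], [4, 40, 0], [24, 9, 0], [24, 9, 0], [0, 0, 0]], rotation=[[0, 0, 0], [0, 0, 0], [0, 0, 0], [0, 0, 0], [0, 0, 0], [0, 0, 0], [0, 0, 0], [0, 0, 0], [0, 0, 0], [0, 0, 0]], hand=[0.15, 0.15, 0.15, 0.15, 0.15, 0.15, 0.15, 0.15, 0.15, 0.15])

```text
clock: 15.75
eef_pos: [471.4, 303.3, 55.4]
eef_rot: [3.142, -0.0, 1.923]
wrist_force: [-1.4, 0.0, -0.5]
finger_gap: 24.6
finger_force: 55.0
```

move_arm(dp=[[19, 7, 0], [19, 7, 0], [19, 7, 0], [19, 7, 0], [17, 7, 0], [0, 0, 0], [0, 0, 0]], rotation=[[0, 0, 0], [0, 0, 0], [0, 0, 0], [0, 0, 0], [0, 0, 0], [0, 0, 0], [0, 0, 0]], hand=[0.15, 0.15, 0.15, 0.15, 0.15, 0.15, 0.15])

```text
clock: 16.62
eef_pos: [562.9, 337.8, 55.3]
eef_rot: [-3.141, 0.0, 1.923]
wrist_force: [0.2, -0.4, -1.0]
finger_gap: 24.3
finger_force: 55.0
```

```bash
python3 - <<'E'
from h import *
s=manip.read_state();print(s['clock'],s['eef_pos'],s['eef_rot'],s['joints'],s['wrist_force'],s['moment'])
for n in('side','top'): save(cam(n),n+'5')
t=load('top5');d=load('side5')
th=.351;R=np.array([[np.cos(th),-np.sin(th)],[np.sin(th),np.cos(th)]])
P=lambda x,y,z:np.r_[R@[x,y]+[589.9,267.2],z]
# bar mask in side view
im=cv2.imread('pics/side5.png');h=cv2.cvtColor(im,cv2.COLOR_BGR2HSV);m=cv2.inRange(h,(3,90,50),(18,255,255))
z=slice(90,220);mm=np.zeros_like(m);mm[110:200,200:330]=m[110:200,200:330]
ys,xs=np.where(mm);print(len(xs),xs.min(),xs.max(),ys.min(),ys.max())
for y in(-100,100,0): print(y,[proj(d,P(x,y,zz)).round(1) for x in(-12.5,12.5) for zz in(77,97)])
cv2.imwrite('pics/c6.png',cv2.resize(im[100:200,210:330],(720,600),interpolation=cv2.INTER_CUBIC))
E
```

```text
16.625 [562.87961332 337.75305425  55.27915009] [-3.14089182e+00  7.34787032e-05  1.92288029e+00] [4.84658957e-01 6.42599328e-01 1.30322338e+00 2.12811411e-05
 1.19647434e+00 1.32567232e-01] [ 0.20317547 -0.35555945 -0.97505093] [-0.00864762  0.04303218 -0.00213288]
286 233 267 120 172
-100 [array([262.1, 170.2]), array([262. , 165.2]), array([267.9, 168.2]), array([267.8, 163.2])]
100 [array([233.7, 150.1]), array([233.4, 145.5]), array([239.1, 148.4]), array([238.9, 143.8])]
0 [array([247.2, 159.6]), array([246.9, 154.8]), array([252.8, 157.8]), array([252.6, 153. ])]
```

move_arm(dp=[[0, 0, -4], [0, 0, -4], [0, 0, -1.5], [0, 0, 0], [0, 0, 0]], rotation=[[0, 0, 0], [0, 0, 0], [0, 0, 0], [0, 0, 0], [0, 0, 0]], hand=[0.15, 0.15, 0.15, 0.15, 0.15])

```text
clock: 17.35
eef_pos: [563.9, 338.1, 45.8]
eef_rot: [3.141, -0.0, 1.923]
wrist_force: [-0.4, 0.3, -1.0]
finger_gap: 24.2
finger_force: 55.0
```

move_arm(dp=[[0, 0, -0.8], [0, 0, 0], [0, 0, 0]], rotation=[[0, 0, 0], [0, 0, 0], [0, 0, 0]], hand=[0.15, 0.15, 0.15])

```text
clock: 17.73
eef_pos: [563.8, 338.1, 45.0]
eef_rot: [3.142, -0.0, 1.923]
wrist_force: [-0.2, 0.3, -0.3]
finger_gap: 24.1
finger_force: 55.0
```

```bash
python3 - <<'E'
from h import *
s=manip.read_state();print(s['clock'],s['eef_pos'],s['wrist_force'],s['moment'])
for n in('side','wrist'): save(cam(n),n+'6')
a=cv2.resize(cv2.imread('pics/side6.png')[110:190,210:290],(600,600),interpolation=cv2.INTER_CUBIC)
for i in range(0,80,10):
    cv2.putText(a,str(210+i),(int(i*7.5),10),0,.35,(0,0,255),1);cv2.putText(a,str(110+i),(0,int(i*7.5)+4),0,.35,(0,0,255),1)
o=np.zeros((600,800,3),np.uint8);o[:,:600]=a
w=cv2.imread('pics/wrist6.png');o[:150,600:]=cv2.resize(w,(200,150),interpolation=cv2.INTER_AREA)
cv2.imwrite('pics/c7.png',o)
E
```

```text
17.725 [563.82442596 338.10570005  44.95817612] [-0.18020195  0.29064196 -0.32255043] [-0.00362457  0.06449335  0.03385327]
```

View pics/c7.png

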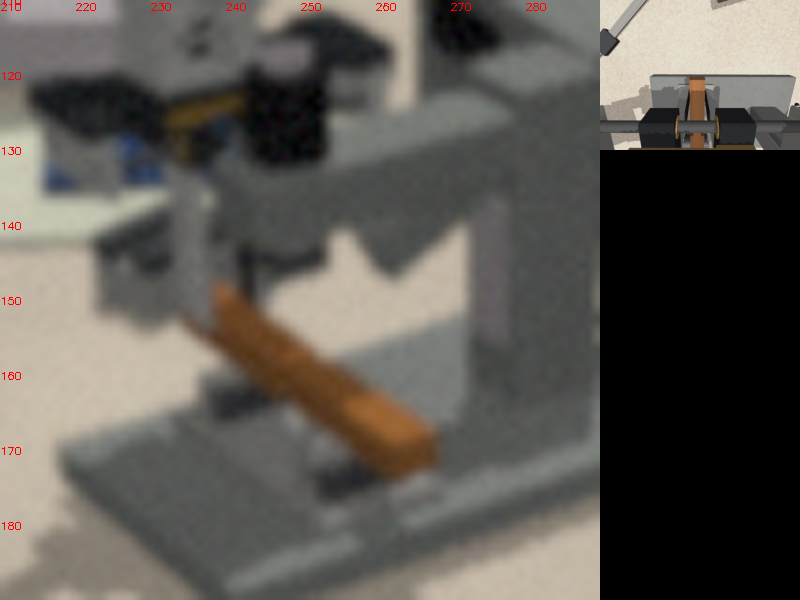

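The side view shows the bar lying across both rollers. Its -y end's lower corner is at (262.3,173.5), the base's front-left top corner at (218.3,171), and the front-right at about (240,189).

```bash
python3 - <<'E'
from h import *
d=load('side6');w=load('wrist6');th=.351;R=np.array([[np.cos(th),-np.sin(th)],[np.sin(th),np.cos(th)]])
P=lambda x,y,z:np.r_[R@[x,y]+[589.9,267.2],z]
for p in[(-95,90,30),(-95,-90,30),(205,-90,30),(-28,50,59),(-28,-50,59),(-33,-23,160),(-33,23,160),(-33,-23,195),(-12.5,-100,65),(12.5,-100,65),(12.5,-100,85),(-12.5,-100,85)]: print(p,proj(d,P(*p)).round(1))
print('inv corner FL',(R.T@(at_z(d,218.3,171,30)[:2]-[589.9,267.2])).round(1),'FR',(R.T@(at_z(d,240,189,30)[:2]-[589.9,267.2])).round(1))
g=cv2.cvtColor(cv2.imread('pics/wrist6.png'),cv2.COLOR_BGR2GRAY)
print('wrist pred +y edge',[proj(w,P(x,90,30)).round(1) for x in(-95,0,60)])
# +y base edge rows & front corner in wrist
for col in(150,200,300,400,450): 
    gr=np.diff(cv2.GaussianBlur(g,(5,5),0)[150:230,col].astype(int)); i=np.argmin(gr); print(col,150+i,gr[i])
row=cv2.GaussianBlur(g,(5,5),0)[215,90:200].astype(int); j=np.argsort(np.diff(row))[:3];print(90+j,np.diff(row)[j])
h=cv2.cvtColor(cv2.imread('pics/wrist6.png'),cv2.COLOR_BGR2HSV);m=cv2.inRange(h,(3,90,50),(18,255,255));ys,xs=np.where(m[180:280,200:300]);print('bar end',180+ys.min(),[ (200+xs[ys==r].min(),200+xs[ys==r].max()) for r in(ys.min()+5,ys.min()+15)])
print('bar end pred',[proj(w,P(x,100,85)).round(1) for x in(-12.5,12.5)])
E
```

```text
(-95, 90, 30) [217.3 167.6]
(-95, -90, 30) [241.4 187.5]
(205, -90, 30) [307.2 163.7]
(-28, 50, 59) [237. 160.]
(-28, -50, 59) [251.  170.3]
(-33, -23, 160) [244.7 142.9]
(-33, 23, 160) [238.1 138.5]
(-33, -23, 195) [244.2 133.7]
(-12.5, -100, 65) [262.2 173.2]
(12.5, -100, 65) [267.9 171.1]
(12.5, -100, 85) [267.9 166.2]
(-12.5, -100, 85) [262.  168.2]
inv corner FL [-104.6   63.9] FR [-104.2  -95.9]
wrist pred +y edge [array([128. , 196.1]), array([248.4, 196.2]), array([324.5, 196.4])]
150 189 -45
200 189 -46
300 190 -44
400 190 -46
450 190 -45
[128 127 129] [-26 -21 -14]
bar end 196 [(np.int64(229), np.int64(268)), (np.int64(228), np.int64(269))]
bar end pred [array([227.5, 204.7]), array([269. , 204.8])]
```

The wrist view shows the tester's edge and the bar in agreement, within about 1 mm, so I'll release.

move_arm(dp=[[0, 0, -0.4], [0, 0, 0], [0, 0, 0], [0, 0, 0], [0, 0, 0], [0, 0, 15], [0, 0, 30], [0, 0, 40], [0, 0, 40], [0, 0, 0]], rotation=[[0, 0, 0], [0, 0, 0], [0, 0, 0], [0, 0, 0], [0, 0, 0], [0, 0, 0], [0, 0, 0], [0, 0, 0], [0, 0, 0], [0, 0, 0]], hand=[0.15, 0.4, 0.4, 0.4, 0.4, 0.4, 0.4, 0.4, 0.4, 0.4])

```text
clock: 19.08
eef_pos: [565.0, 338.8, 174.3]
eef_rot: [3.135, -0.001, 1.923]
wrist_force: [-1.2, -0.2, 0.3]
finger_gap: 37.5
finger_force: 0.0
```

```bash
python3 - <<'E'
from h import *
s=manip.read_state();print(s['clock'],s['eef_pos'],s['eef_rot'])
save(cam('wrist'),'w7');save(cam('side'),'side7')
w=load('w7');th=.351;R=np.array([[np.cos(th),-np.sin(th)],[np.sin(th),np.cos(th)]])
I=lambda u,v,z:(R.T@(at_z(w,u,v,z)[:2]-[589.9,267.2])).round(1)
im=cv2.imread('pics/w7.png');h=cv2.cvtColor(im,cv2.COLOR_BGR2HSV);m=cv2.inRange(h,(3,90,50),(18,255,255));m[250:]=0
n,l,st,ce=cv2.connectedComponentsWithStats(m);i=1+np.argmax(st[1:,4]);ys,xs=np.where(l==i);print(st[i])
for r in range(ys.min()+2,ys.max(),6): print(r,xs[ys==r].min(),xs[ys==r].max(), I((xs[ys==r].min()+xs[ys==r].max())/2,r,85))
g=cv2.GaussianBlur(cv2.cvtColor(im,cv2.COLOR_BGR2GRAY),(5,5),0).astype(int)
for col in(170,200,300,350): 
    gr=np.diff(g[60:240,col]); j=60+np.argmin(gr); print('edge',col,j,gr.min(),I(col,j,30))
print('bar end',I(xs.mean(),ys.min(),85))
d=cv2.imread('pics/side7.png');h=cv2.cvtColor(d,cv2.COLOR_BGR2HSV);q=cv2.inRange(h,(3,90,50),(18,255,255));q[:,:]*=1;ys,xs=np.where(q[140:180,225:275]);print('side',225+xs.min(),225+xs.max(),140+ys.min(),140+ys.max())
E
```

```text
19.075 [565.04553334 338.76100612 174.34790557] [ 3.13466375e+00 -9.12142808e-04  1.92283946e+00]
[ 235  165   25   85 1988]
167 235 258 [-1.000e-01  1.005e+02]
173 235 258 [-0.1 94.3]
179 235 258 [-0.1 88. ]
185 235 258 [-0.1 81.7]
191 235 258 [-0.1 75.2]
197 235 258 [-0.1 68.8]
203 235 258 [-0.1 62.2]
209 235 258 [-0.1 55.6]
215 235 258 [-0.1 48.8]
221 235 258 [-0.1 42. ]
227 236 257 [-0.1 35.2]
233 236 257 [-0.1 28.2]
239 236 257 [-0.1 21.2]
245 236 257 [-0.2 14.1]
edge 170 165 -35 [-92.   93.3]
edge 200 164 -44 [-56.   94.5]
edge 300 165 -42 [64.2 93.3]
edge 350 165 -43 [124.6  93.4]
bar end [-1.000e-01  1.026e+02]
side 234 267 148 173
```

Next I'll back out to the front, swing to the console and turn the tool to its axes.

move_arm(dp=[[-47, -17, 15], [-47, -17, 15], [-47, -17, 0], [3, -45, 0], [3, -50, 0], [3, -55, 0], [3, -55, 0], [3, -50, 0], [20, -45, 0], [40, -20, 0]], rotation=[[0, 0, 0], [0, 0, 0], [0, 0, 0.1], [0, 0, 0.15], [0, 0, 0.15], [0, 0, 0.15], [0, 0, 0.15], [0, 0, 0.15], [0, 0, 0.15], [0, 0, 0.15]], hand=[0.4, 0.4, 0.4, 0.4, 0.4, 0.4, 0.4, 0.6, 0.8, 0.9])

```text
clock: 20.42
eef_pos: [497.7, -35.1, 199.2]
eef_rot: [-3.142, -0.001, 3.076]
wrist_force: [0.3, 1.4, 0.8]
finger_gap: 64.2
finger_force: 0.0
```

move_arm(dp=[[40, -5, 0], [45, 0, 0], [45, 0, 0], [40, 0, 0], [35, 0, 0], [0, 0, 0], [0, 0, 0]], rotation=[[0, 0, 0.15], [0, 0, 0.1], [0, 0, 0.05], [0, 0, 0], [0, 0, 0], [0, 0, 0], [0, 0, 0]], hand=[0.9, 0.9, 0.9, 0.9, 0.9, 0.9, 0.9])

```text
clock: 21.3
eef_pos: [702.1, -37.9, 198.7]
eef_rot: [3.141, -0.001, -2.91]
wrist_force: [-0.6, 0.2, -0.1]
finger_gap: 84.3
finger_force: 0.0
```

```bash
python3 - <<'E'
from h import *
s=manip.read_state();print(s['clock'],s['eef_pos'],s['eef_rot'],s['joints'],s['finger_gap'])
save(cam('wrist'),'w8');save(cam('top'),'t8');w=load('w8')
im=cv2.imread('pics/w8.png');h=cv2.cvtColor(im,cv2.COLOR_BGR2HSV)
print([proj(w,p).round(0) for p in[(600,-70,60),(757,-30,60),(677,-52,60)]])
# coarse ascii: value classes
for r in range(0,260,8): print(r,''.join('#' if im[r,q].max()<50 else ('W' if h[r,q,2]>175 and h[r,q,1]<32 else ('o' if h[r,q,1]>=32 and h[r,q,2]>150 else '.')) for q in range(100,512,5)))
E
```

```text
21.3 [702.1102211  -37.86176197 198.65546258] [ 3.14108533e+00 -1.46061657e-03 -2.91039792e+00] [-1.05948058e-01  6.50415559e-01  9.55532593e-01 -4.40038778e-06
  1.53719071e+00 -1.90793860e+00] 84.31564188583555
[array([242.,  87.]), array([245., 224.]), array([243., 158.])]
0 ...ooooooooooooooooooooWWWWWWWWWWWWWWWWWWWWWWWWWWWWWWWWWWWWWWWWWWWWWWWWWWoWWWoWWWWW
8 ....ooooooooooooooooooWWWWWWWWWWWWWWWWWWWWWWWWWWWWWWWWWWWWWWWWWWWWWoWWWWWWWWWWoWoWW
16 .....oooooooooooooooooWWWWWWWWWWWWWWWWWWWWWWWWWWWWWWWWWWWWWWWWWWWWWWWWWWWWWWWWWWoWW
24 ....ooooooooooooooooooWWWWWWWWWWWWWWWWWWWWWWWWWWWWWWWWWWWWWWWWWWWWWWWWWWWWWWWoWWWoW
32 ....ooWWooooooooooooooWWWWWWWWWWWWWWWWWWWWWWWWWWWWWWWWWWWWWWWWWWWWWoWWWWWWWWWWWWWWW
40 ....ooWWWWWWWoooooooooWWWWWWWWWWoWWWWWWWWWWWWWWWWWWWWWWWWWWWWWWWWWWWWWWWoWWWWWWWWWW
48 ....ooWWWWWWWWWoooooooWWWWWWWWWWWWWWWWWWWWWWWWWWWWWWWWWWWWWWWWWWWWWWWWWWWWWWWWWWWWW
56 oooooWWWWWWWWWWooooooWWWWWWWWWWWWWWWWWWWWWWWWWWWWWWWWWWWWWWWWWWWWWWWWWWWWWWWWWWWWWW
64 oooooooWWWWWWWoooooooWWWWWWWWWWWWWWWWWWWWWWWWWWWWWWWWWWWWWWWWWWWWWWWWWWWooooooo....
72 ooooooooooooWWooooooWWWWWWWWWWWWWWWWWWW
[... 1365 characters left out ...]
 ................WWoWWW..##########..WWWWWWWWWWWWWWWWWWWoWWWWWWWoo..................
208 ...............oWWWWWW..##########..WWWWWWWWWWWWWWWWWWWWWWWWWWWoo..................
216 ...............WWWWWWW..##########..WWWWWWWWWWWWWWWWWWWWWWWWWWWoo..................
224 ..............WWWWWoWWWWWWWWWWWWWWWWWWWWWWWWWWWWWWWWWWWWWWWWWWWoo..................
232 ................#WWWWWWWWWWWWWWWWWWWWWWWWWW.....WWWWWWWWWWWWWWWoo..................
240 WW.............##WWWWWWWWWWWWWWWWWWWWWWWWWW##....WWWWWWWWWWWWWWoo..................
248 WWWWWW........###oWWWWWWWWWWWWWWWWWWWWWWWWW###.....WWWWWWWWWWWWo...................
256 WWWWWWWWo....####WWWWWWWWWWWWWWWWWWWWWWWWWWW###.....WWWWWWWWWWWo...................
```

```bash
python3 - <<'E'
from h import *
w=load('w8');im=cv2.imread('pics/w8.png')
m=((im.max(2)<60)*255).astype(np.uint8);m[230:]=0;m[:,:190]=0;m[:,300:]=0
n,l,st,ce=cv2.connectedComponentsWithStats(m);i=1+np.argmax(st[1:,4]);b=l==i;print(st[i])
for r in list(range(st[i][1],st[i][1]+22,2))+list(range(130,st[i][1]+st[i][3],6)):
    q=np.where(b[r])[0]; A=at_z(w,q.min()-.5,r,105);B=at_z(w,q.max()+.5,r,105);print(r,q.min(),q.max(),A.round(1)[:2],B.round(1)[:2],round(np.linalg.norm(A-B),1))
# image white console edges: row profiles
g=cv2.cvtColor(im,cv2.COLOR_BGR2GRAY).astype(int)
print(g[84:104:2,230].tolist());print(g[84:104:2,205].tolist());print('row150',g[150,180:220:2].tolist(),g[150,268:300:2].tolist())
E
```

```text
[ 210  102   69  116 5988]
102 224 262 [621.5 -83. ] [612.8 -46. ] 38.1
104 224 262 [623.3 -82.6] [614.6 -45.5] 38.1
106 224 262 [625.2 -82.2] [616.4 -45.1] 38.2
108 224 262 [627.  -81.9] [618.2 -44.6] 38.3
110 224 262 [628.9 -81.5] [620.1 -44.2] 38.3
112 224 262 [630.7 -81.1] [621.9 -43.7] 38.4
114 224 262 [632.6 -80.7] [623.7 -43.2] 38.5
116 224 262 [634.4 -80.3] [625.6 -42.8] 38.5
118 224 263 [636.3 -79.9] [627.2 -41.4] 39.6
120 216 270 [640.  -87.2] [627.5 -34.1] 54.5
122 216 270 [641.9 -86.8] [629.3 -33.7] 54.6
130 217 270 [649.3 -84.3] [636.9 -31.7] 54.0
136 217 270 [655.  -83.1] [642.6 -30.3] 54.3
142 217 270 [660.9 -81.9] [648.3 -28.8] 54.6
148 217 270 [666.8 -80.7] [654.2 -27.3] 54.9
154 217 270 [672.7 -79.5] [660.1 -25.8] 55.2
160 217 270 [678.8 -78.2] [666.  -24.2] 55.5
166 217 269 [684.8 -77. ] [672.3 -23.7] 54.7
172 218 269 [690.8 -74.7] [678.4 -22.1] 54.0
178 218 269 [697.  -73.4] [684.5 -20.6] 54.3
184 218 269 [703.3 -72.1] [690.8 -19. ] 54.6
190 218 269 [709.6 -70.8] [697.  -17.4] 54.9
196 218 269 [716.1 -69.5] [703.4 -15.7] 55.2
202 211 277 [724.3 -75.4] [707.9  -5.8] 71.5
208 217 269 [729.4 -67.8] [716.4 -12.4] 56.9
214 218 269 [735.8 -65.4] [722.9 -10.8] 56.1
[227, 188, 159, 85, 188, 198, 187, 186, 135, 43]
[222, 159, 168, 141, 193, 228, 235, 235, 235, 236]
row150 [224, 228, 225, 168, 170, 179, 179, 194, 191, 184, 220, 213, 177, 180, 223, 183, 183, 183, 83, 42] [42, 48, 235, 237, 237, 237, 238, 237, 236, 236, 238, 237, 236, 236, 236, 220]
```

move_arm(dp=[[-24, -9, 0], [-24, -9, -10], [0, 0, -40], [0, 0, -45], [0, 0, -35], [0, 0, -18], [0, 0, -6], [0, 0, 0], [0, 0, 0]], rotation=[[0, 0, 0], [0, 0, 0], [0, 0, 0], [0, 0, 0], [0, 0, 0], [0, 0, 0], [0, 0, 0], [0, 0, 0], [0, 0, 0]], hand=[0.9, 0.9, 0.9, 0.9, 0.9, 0.9, 0.9, 0.9, 0.9])

```text
clock: 22.52
eef_pos: [655.4, -56.0, 46.9]
eef_rot: [-3.141, 0.002, -2.91]
wrist_force: [0.5, -0.8, 0.2]
finger_gap: 84.6
finger_force: 0.0
```

move_arm(dp=[[0, 0, 0], [0, 0, 0], [0, 0, 0], [0, 0, 0], [0, 0, 0], [0, 0, 0]], rotation=[[0, 0, 0], [0, 0, 0], [0, 0, 0], [0, 0, 0], [0, 0, 0], [0, 0, 0]], hand=[0.5, 0.5, 0.5, 0.5, 0.5, 0.5], newtons=15)

```text
clock: 23.28
eef_pos: [654.5, -54.8, 45.6]
eef_rot: [3.14, -0.001, -2.91]
wrist_force: [-3.8, 6.0, 2.6]
finger_gap: 55.6
finger_force: 15.0
```

move_arm(dp=[[2.9, 1.7, 13.4], [5, 1.2, 12.7], [6.9, 1.6, 11.8], [8.6, 2, 10.5], [10.1, 2.4, 9], [0, 0, 0]], rotation=[[0, 0, 0], [0, 0, 0], [0, 0, 0], [0, 0, 0], [0, 0, 0], [0, 0, 0]], hand=[0.5, 0.5, 0.5, 0.5, 0.5, 0.5])

```text
clock: 24.02
eef_pos: [689.2, -46.6, 104.0]
eef_rot: [-3.142, 0.001, -2.91]
wrist_force: [0.1, 4.1, 0.3]
finger_gap: 55.7
finger_force: 15.0
```

```bash
python3 - <<'E'
from h import *
save(cam('side'),'side9');im=cv2.imread('pics/side9.png');d=load('side9')
u=np.array([np.cos(.231),np.sin(.231)]);H=np.array([735.7,-36.9])
# hood top-surface lip point prediction for various theta
for th in(0,.4,.8,1.2):
    f=122*np.cos(th)-31*np.sin(th);z=72+122*np.sin(th)+31*np.cos(th);print(th,proj(d,[*(H-u*f),z]).round(0))
for r in range(150,230,3): print(r,''.join('#' if im[r,q].max()<45 else '.' for q in range(255,340)))
E
```

```text
0 [282. 199.]
0.4 [288. 184.]
0.8 [300. 172.]
1.2 [313. 163.]
150 .................................##...............###############...##.##............
153 ....................................................#########################........
156 ...............................................#####################.................
159 ...............................................###...................................
162 ...........................................###.......................................
165 ...........................................###.......................................
168 ...........................................###.......................................
171 ..........................................####.......................................
174 .........................................#####.......................................
177 .......................................#########.....................................
180 ......................................#############..................................
183 .....................................#######
[... 691 characters left out ...]
......................................................................
210 .....................................................................................
213 ................###..................................................................
216 ..................####...............................................................
219 .....................###.............................................................
222 .......................#.............................................................
225 .....................................................................................
228 .....................................................................................
```

move_arm(dp=[[11.4, 2.7, 7.2], [12.4, 2.9, 5.2], [13, 3.1, 3.1], [13.3, 3.1, 1], [13.2, 3.1, -1.2], [0, 0, 0]], rotation=[[0, 0, 0], [0, 0, 0], [0, 0, 0], [0, 0, 0], [0, 0, 0], [0, 0, 0]], hand=[0.5, 0.5, 0.5, 0.5, 0.5, 0.5])

```text
clock: 24.82
eef_pos: [751.8, -31.8, 118.1]
eef_rot: [3.141, 0.0, -2.91]
wrist_force: [-0.0, 4.3, -2.2]
finger_gap: 55.9
finger_force: 15.0
```

```bash
python3 - <<'E'
from h import *
save(cam('side'),'side10');im=cv2.imread('pics/side10.png');d=load('side10')
u=np.array([np.cos(.231),np.sin(.231)]);H=np.array([735.7,-36.9]);v=np.array([u[1],-u[0]])
for th in(1.2,1.4,1.6,1.85):
    P=lambda a,b:proj(d,[*(H+28*v-u*(a*np.cos(th)-b*np.sin(th))),72+a*np.sin(th)+b*np.cos(th)]).round(0).tolist()
    print(th,'bottom-front',P(105,-10),'top-front',P(105,33),'hinge',P(0,0))
for r in range(135,215,3): print(r,''.join('#' if im[r,q].max()<45 else '.' for q in range(265,370)))
E
```

```text
1.2 bottom-front [309.0, 179.0] top-front [321.0, 171.0] hinge [320.0, 201.0]
1.4 bottom-front [315.0, 175.0] top-front [327.0, 169.0] hinge [320.0, 201.0]
1.6 bottom-front [321.0, 172.0] top-front [332.0, 169.0] hinge [320.0, 201.0]
1.85 bottom-front [328.0, 171.0] top-front [339.0, 171.0] hinge [320.0, 201.0]
135 ...................................................##....................................................
138 .........................................###......#....###.............#####.............................
141 ..............................................................#############...###........................
144 ..............................................................########################...................
147 ........................................................######.#..#########..............................
150 .........................................................###.............................................
153 ...................................................###...................................................
156 .............
[... 1482 characters left out ...]
..................####..................
198 .................................................############........................#####...............
201 .....................................................###...............................#####.............
204 .......................................................#.................................#####...........
207 ............................................................................................#####........
210 ..............................................................................................#####......
213 ......###........................................................................................#####...
```

move_arm(dp=[[9, 2, -2], [9, 2, -3], [0, 0, 0]], rotation=[[0, 0, 0], [0, 0, 0], [0, 0, 0]], hand=[0.5, 0.5, 0.5])

```text
clock: 25.25
eef_pos: [769.5, -27.7, 113.6]
eef_rot: [3.141, 0.001, -2.91]
wrist_force: [-0.6, 6.3, -0.6]
finger_gap: 55.7
finger_force: 15.0
```

```bash
python3 - <<'E'
from h import *
save(cam('side'),'side11');im=cv2.imread('pics/side11.png')
for r in range(159,201,3): print(r,''.join('#' if im[r,q].max()<45 else '.' for q in range(290,350)))
E
```

```text
159 ...............................###..........................
162 ...............................######.......................
165 .........................###############....................
168 ......................##################....................
171 ......................##################....................
174 .....................###################....................
177 .....................##################.....................
180 .....................###################....................
183 .....................###################....................
186 ....................####################...........####.....
189 ....................###################..............####...
192 ..................######.....##########................####.
195 ...................####.......########....................##
198 .........................##.##########......................
```

move_arm(dp=[[0, 0, 0], [0, 0, 0], [0, 0, 0], [0, 0, 0], [0, 0, 10], [0, 0, 30], [0, 0, 40], [-30, -7, 30], [-40, -9, 0], [0, 0, 0]], rotation=[[0, 0, 0], [0, 0, 0], [0, 0, 0], [0, 0, 0], [0, 0, 0], [0, 0, 0], [0, 0, 0], [0, 0, 0], [0, 0, 0], [0, 0, 0]], hand=[0.8, 0.8, 0.8, 0.8, 0.8, 0.8, 0.8, 0.8, 0.8, 0.8])

```text
clock: 26.55
eef_pos: [697.5, -44.6, 224.3]
eef_rot: [3.141, -0.001, -2.911]
wrist_force: [0.6, -1.2, 0.2]
finger_gap: 75.1
finger_force: 0.0
```

```bash
python3 - <<'E'
from h import *
s=manip.read_state();print(s['eef_pos'],s['eef_rot'],s['wrist_force'])
save(cam('side'),'side12');im=cv2.imread('pics/side12.png')
for r in range(159,201,3): print(r,''.join('#' if im[r,q].max()<45 else '.' for q in range(290,350)))
h=cv2.cvtColor(im,cv2.COLOR_BGR2HSV);q=cv2.inRange(h,(3,90,50),(18,255,255));ys,xs=np.where(q[140:180,225:275]);print('bar side',225+xs.min(),225+xs.max(),140+ys.min(),140+ys.max())
E
```

```text
[697.46789693 -44.61389045 224.34172297] [ 3.14146183e+00 -6.59908213e-04 -2.91119192e+00] [ 0.55297434 -1.21232087  0.19296877]
159 ............................................................
162 ............................................................
165 ............................##.........######...............
168 ............................##################..............
171 ...........................###################..............
174 ..........................#####################.............
177 .........................#####################..............
180 ........................#####################...............
183 .......................#####################................
186 ......................#####################........####.....
189 .....................#####################..........#####...
192 ..................#######################..............#####
195 ..................######......##########.................###
198 ........................###...#########.....................
bar side 234 267 148 173
```

```bash
python3 - <<'E'
from h import *
save(cam('wrist'),'w13');w=load('w13');im=cv2.imread('pics/w13.png');p=proj(w,[683.1,-49.2,84]);print('pred',p)
h=cv2.cvtColor(im,cv2.COLOR_BGR2HSV)
x,y=p.astype(int)
for r in range(y-40,y+44,4): print(r,' '.join('%3d'%im[r,q].mean() for q in range(x-60,x+64,6)))
c=cv2.HoughCircles(cv2.medianBlur(cv2.cvtColor(im,cv2.COLOR_BGR2GRAY),3)[y-50:y+50,x-60:x+60],cv2.HOUGH_GRADIENT,1.5,20,param1=60,param2=15,minRadius=10,maxRadius=24)
if c is not None:
  for q in c[0][:4]: print(q+[x-60,y-50,0],at_z(w,q[0]+x-60,q[1]+y-50,84).round(1))
E
```

```text
pred [248.64139269 166.57808921]
126 169 156 235 196 181 179 181 179 177 177 235 236 235 235 238 237 238 237 237 224 228
130 168 168 233 234 178 178 181 177 177 178 235 236 235 236 236 238 238 237 237 220 223
134 168 168 232 214 181 181 180 174 180 176 234 236 236 235 237 237 237 237 239 228 223
138 226 167 177 180 180 175 177 175 180 182 235 235 235 236 236 237 236 237 237 229 228
142 227 159 172 182 178 179 180 177 180 178 206 236 235 235 236 236 237 238 238 226 227
146 225 186 172 181 182 179 177 178 181  68  86  81 234 236 237 236 237 238 237 230 229
150 226 169 212 216 175 181 177 175  61  63  69  93  90 236 236 237 236 236 237 228 227
154 229 177 221 235 179 180 180 182  62  66  98 114  91 226 238 236 236 237 237 230 228
158 222 206 215 235 235 235 235 120  58  97  98 144  87  92 237 237 237 237 238 228 228
162 222 183 210 233 236 235 234 101  73 122  99 145 142  96 235 237 238 237 238 226 225
166 223 220 210 235 236 235 234 117  79 138 143 146 141  91 235 237 236 237 236 228 227
170 221 210 204 235 235 235 234 228  85 139 140 145 131  87 236 237 236 237 236 228 223
174 221 228
[... 324 characters left out ...]
 237 232 228 227
190  59 222 181 234 235 234 234 236 235 235 235 236 236 236 236 235 236 236 232 229 228
194 156 223 164 234 233 208 204 234 235 236 235 235 235 187 235 235 237 238 231 227 227
198 217 223 148 235 183  89  76 176 179 179 187 194 179 176  77  96 237 236 230 230 230
202 226 222 140 179 178  76  63  42  47  49  49  50  48  49  49  81 235 237 228 225 228
206 225 222 151 177 178  63  62  36  39  44  37  28  25  30  66  89 237 238 226 228 227
[248.75       164.75        12.69999981] [680.9 -49.6  84. ]
[242.75       187.25        23.04999924] [709.4 -50.4  84. ]
[217.25       170.75        23.04999924] [696.6 -84.6  84. ]
[220.25       142.25        16.14999962] [662.8 -88.   84. ]
```

move_arm(dp=[[-15, -4.7, 0], [0, 0, -20], [0, 0, -45], [0, 0, -45], [0, 0, -30], [0, 0, -14], [0, 0, 0], [0, 0, 0]], rotation=[[0, 0, 0], [0, 0, 0], [0, 0, 0], [0, 0, 0], [0, 0, 0], [0, 0, 0], [0, 0, 0], [0, 0, 0]], hand=[0, 0, 0, 0, 0, 0, 0, 0])

```text
clock: 27.65
eef_pos: [685.6, -48.8, 70.8]
eef_rot: [-3.141, 0.002, -2.91]
wrist_force: [0.1, -0.2, 0.1]
finger_gap: 0.7
finger_force: 0.0
```

move_arm(dp=[[0, 0, -3], [0, 0, -3], [0, 0, 0]], rotation=[[0, 0, 0], [0, 0, 0], [0, 0, 0]], hand=[0, 0, 0])

```text
clock: 28.02
eef_pos: [684.5, -48.8, 63.1]
eef_rot: [3.142, -0.0, -2.91]
wrist_force: [0.4, 0.4, -0.2]
finger_gap: 0.8
finger_force: 0.0
```

move_arm(dp=[[0, 0, -2], [0, 0, -2], [0, 0, 0]], rotation=[[0, 0, 0], [0, 0, 0], [0, 0, 0]], hand=[0, 0, 0])

```text
clock: 28.4
eef_pos: [684.5, -48.8, 59.0]
eef_rot: [3.142, -0.0, -2.91]
wrist_force: [-0.1, -0.1, 0.8]
finger_gap: 0.1
finger_force: 0.0
```

move_arm(dp=[[0, 0, -2], [0, 0, -2], [0, 0, 0]], rotation=[[0, 0, 0], [0, 0, 0], [0, 0, 0]], hand=[0, 0, 0])

```text
clock: 28.78
eef_pos: [684.5, -48.8, 54.9]
eef_rot: [3.141, -0.0, -2.91]
wrist_force: [0.4, 0.3, -0.7]
finger_gap: 0.8
finger_force: 0.0
```

move_arm(dp=[[0, 0, -2], [0, 0, -1], [0, 0, 0]], rotation=[[0, 0, 0], [0, 0, 0], [0, 0, 0]], hand=[0, 0, 0])

```text
clock: 29.15
eef_pos: [684.6, -48.8, 52.1]
eef_rot: [3.142, -0.0, -2.91]
wrist_force: [0.8, -0.3, -0.1]
finger_gap: 0.4
finger_force: 0.0
```

Not in contact yet, so I'll continue in small steps.

move_arm(dp=[[0, 0, -2], [0, 0, -2], [0, 0, 0]], rotation=[[0, 0, 0], [0, 0, 0], [0, 0, 0]], hand=[0, 0, 0])

```text
clock: 29.52
eef_pos: [684.8, -48.8, 48.3]
eef_rot: [-3.141, 0.0, -2.91]
wrist_force: [-0.4, -0.8, 3.2]
finger_gap: 0.6
finger_force: 1.3
```

move_arm(dp=[[0, 0, -2], [0, 0, -1], [0, 0, 0]], rotation=[[0, 0, 0], [0, 0, 0], [0, 0, 0]], hand=[0, 0, 0])

```text
clock: 29.9
eef_pos: [684.7, -48.8, 45.3]
eef_rot: [-3.141, 0.0, -2.91]
wrist_force: [0.3, -1.0, 4.2]
finger_gap: 0.3
finger_force: 2.0
```

move_arm(dp=[[0, 0, -2], [0, 0, -1], [0, 0, 0]], rotation=[[0, 0, 0], [0, 0, 0], [0, 0, 0]], hand=[0, 0, 0])

```text
clock: 30.28
eef_pos: [684.9, -48.9, 43.3]
eef_rot: [-3.141, 0.001, -2.91]
wrist_force: [-3.4, -0.3, 11.4]
finger_gap: 0.3
finger_force: 6.0
```

The force climbed past the 5 N spring to 11 N, so the button is against its stop. I'll release and retreat.

move_arm(dp=[[0, 0, 0], [0, 0, 15], [0, 0, 35], [0, 0, 45], [-20, -5, 45], [-30, -7, 30], [0, 0, 0], [0, 0, 0]], rotation=[[0, 0, 0], [0, 0, 0], [0, 0, 0], [0, 0, 0], [0, 0, 0], [0, 0, 0], [0, 0, 0], [0, 0, 0]], hand=[0, 0, 0, 0, 0, 0, 0, 0])

```text
clock: 31.28
eef_pos: [634.6, -60.7, 211.1]
eef_rot: [3.141, -0.001, -2.91]
wrist_force: [0.3, -0.7, -1.1]
finger_gap: 0.5
finger_force: 0.0
```

```bash
python3 - <<'E'
from h import *
s=manip.read_state();print(s['eef_pos'],s['wrist_force'])
save(cam('side'),'side14');im=cv2.imread('pics/side14.png')
for r in range(159,201,6): print(r,''.join('#' if im[r,q].max()<45 else '.' for q in range(290,350)))
h=cv2.cvtColor(im,cv2.COLOR_BGR2HSV);q=cv2.inRange(h,(3,90,50),(18,255,255));ys,xs=np.where(q[140:180,225:275]);print('bar side',225+xs.min(),225+xs.max(),140+ys.min(),140+ys.max())
print(manip.sign_off())
E
```

```text
[634.56498903 -60.65381248 211.08827301] [ 0.27858231 -0.69872913 -1.07028493]
159 ............................................................
165 ............................##.........######...............
171 ...........................###################..............
177 .........................#####################..............
183 .......................#####################................
189 .....................#####################...........####...
195 ..................######......##########.................###
bar side 234 267 148 173
the job is handed in; nothing more can be done
None
```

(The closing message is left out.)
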